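# Punch the dot for the second handle screw

## Task

The brass lifting-handle plate on the lid of the wooden chest has one screw in and one hole still open. Take the self-centring punch from the tool block, seat its nose squarely in the open hole, push straight down steadily to leave a dot about 2 mm deep in the wood, holding the pressure for a moment, and lift it straight out without scraping or leaning it. Then stand the punch back in its own place in the block and leave everything else as it is.

Things in the scene. Friction and masses are not known exactly. Their poses are not given: they have to be found in the camera images.
- punch_center (a point): Self-centring punch, all steel, 100 mm long, about 160 g, upright, nose down, in the block: straight ringed grip with a small domed cap. Point: on its axis, mid-grip; z up along the punch. Straight round grip, 25 mm wide, from 22 mm below to 22 mm above; cap, 20 mm wide, tops out 32 mm above; collar, 26 mm wide, underside 28 mm below, rests on the block's top; nose ends 68 mm below.
- punch_nose (a point): End of the punch's nose (at rest), on its axis 68 mm below punch_center; moves with the grip. The nose is a 13 mm sleeve, tapered at 45 degrees to 6.4 mm; it slides back against a spring (2 N, then 0.6 N per mm). The hard point is 2.8 mm behind its end: with the nose seated in the hole, the point meets the wood after about 4 mm of push (4.5 N).
- screw_hole (a point): Centre of the open screw hole at the top face of the brass plate; axes are the chest's, z up. Hole 8.4 mm wide, countersunk at 45 degrees to 14.4 mm; wood 5 mm below this point. The plate, 22 x 116 x 5 mm along the chest's y, lies on the lid, a small ring handle folded on its middle. Its other end, 84 mm away along the chest's -y, has a round-headed screw in.
- dot (a joint): Depth of the dot in the wood under the open hole, m: 0 at first, grows as it is pressed in, and stays. The wood gives from about 8 N on the point, then 1 mm for each 2.5 N more. With the nose spring, the whole push is about 15.5 N at 1 mm, 18.5 N at 2 mm, 21.5 N at 3 mm.
- chest: Closed wooden keepsake chest, too heavy to shift, 192 mm (its x) by 312 mm (its y), 150 mm high to the flat lid top; dark metal bands, studs 7 mm high at the lid's corners. Origin under its centre at table height. Its +x side has two round medallions with knobs. The brass plate lies along its y on the middle of the lid.
- block: Tool block of pale wood, 170 mm (its x) by 62 mm (its y) by 46 mm high, fixed. Origin under its centre. Three round upright holes, 17 mm wide, right through, in a row along its x at -55, 0 and +55 mm, each with a tool standing in it. The order of the tools varies.
- screwdriver: Stubby screwdriver with a bulging black handle, standing in the block; its top is 60 mm above the block's top, at most 27 mm wide. Leave it alone. Origin on its axis, 40 mm below the block's top.
- bradawl: Bradawl with a pear-shaped wooden handle and brass ferrule, standing in the block; its top is 57 mm above the block's top, at most 28 mm wide. Leave it alone. Origin on its axis, 40 mm below the block's top.
- spray_can: Tall spray can, 66 mm wide, 232 mm high, black cap; origin under its centre. Bystander.
- tissue_box: Flowered tissue box, 115 mm square, 125 mm high, with an oval slot in the top; origin under its centre. Bystander.
- tape_measure: Tape measure in a yellow case, 66 x 34 x 62 mm; origin under its centre. Bystander.
- sunglasses: Folded sunglasses, about 130 mm along their y, 50 mm high; origin on the table under them. Bystander.
- dish: Small white dish with spare screws, 72 mm wide, 24 mm high; origin under its centre. Bystander.
- old_pull: Old dark ring pull on a plate 32 x 100 mm, lying flat, about 15 mm high; origin under its centre. Bystander.
- wax_jar: Squat jar of furniture wax, 68 mm wide, 52 mm high; origin under its centre. Bystander.
There are look-alikes about, which are no part of the job. What is shaped like the part that bears punch_center but blue is not meant.

How it is judged:
By the outcome, as a careful person would: the job done as asked, in the order asked, and still so for the second after the job is handed in, with the robot touching nothing.
It also fails if it takes over 54 s, if anything falls off the work surface, if the arm or the gripper's body presses on something with over 40 N, if the wrist force passes 120 N, or if a joint passes its speed limit or range.

## Robot

A 6-joint arm with a two-finger parallel gripper is mounted at the origin on the work surface. World frame = base frame: x ahead of the robot, y to its left, z up, the work surface at z = 0. Lengths are in mm, angles in rad, forces in N, time in s.
With the tool pointing down it reaches from about 400 to 925 mm from the base axis. Payload 12.5 kg.
Tool frame: the origin (TCP) lies at the very end of the fingers, on their centre line; the grasp point (between the pads) lies 19 mm behind it; z points along the fingers, y is the line along which they close (so a half turn about z gives the same grasp; the last joint's range is limited). The gripper opens to 95 mm and grips with 3 to 60 N. Pads are 20 mm wide; open, the fingers measure 119 mm over their backs; the gripper's body (75 mm by 180 mm) begins 59 mm behind the grasp point.
Start: joints at [-1.279, 0.491, 1.559, -0, 1.092, -0.106], TCP at [242.143, -576.206, 214.661] pointing down, gripper open.
Joint ranges: [-3.1, 3.1], [-0.84, 2.19], [0.05, 2.79], [-1.13, 4.28], [0.06, 2.93], [-2.69, 2.69]. Speed limits (rad/s): [2.22, 2.22, 2.79, 3.14, 3.14, 3.14].

## Interface

Orientations are given as [roll, pitch, yaw] about the fixed x, y, z axes, in that order (R = Rz(yaw) Ry(pitch) Rx(roll)).
In Python, from cell import state, imaging, env, spot_in, mark_of gives the robot as it stands. The module is installed in compiled form; this text tells all that it offers.
- The arm moves only by the tool step_arm, never from a script. Its argument "increments" is a list of rows, each an object with "slide": the shift along the tool's x, y, z in m, a list of three; "roll": the turn about the tool's z in rad. A call has 1 to 5 rows; each row is the pose to reach, as a shift and turn from the pose commanded when the call began, along the tool's axes at that moment; what a row does not reach only later rows make up. A row lasts 1/8 s, in which the tool goes at most 62.5 mm and 10.7 degrees, less where a joint would pass 70% of its speed; a pose out of reach is approached as far as the arm can. A call with a gripper value outside its range is refused whole. "fingers" is the opening, from 0 (shut) to 1 (fully open), set as the call begins (left out, the last holds). The fingers move at their own pace and stop on an object; the grip force is fixed at half the most. Time passes only in rows, so rows that repeat a pose let the fingers close. It gives the time, the measured TCP pose, the force, the opening and the grip force at its end, in the units of the state.
- state(): the state, without advancing time (a new reading comes with each control period).
- imaging.read_camera(name): name is "scene" or "top" or "wrist"; returns a dict with "color" (400x640x3 uint8, red, green, blue), "z_map" (400x640 float32, mm along the optical axis (not along the pixel's ray), 0 where there is no reading), "intrinsics" (3x3 intrinsics, pixels), "camera_from_world" (4x4, takes a point from world to camera coordinates). Camera axes: x right, y up, looking along -z (the intrinsics and any distortion apply to the point x, -y, -z); pixel columns grow to the right and rows downward; lengths in mm; the calibration is good to about 2 mm. A picture is of the moment at which its call begins.
- env.job_done(): hands the job in; it is judged then, once.
Trained networks look in the newest picture that a camera, given by its name, has taken for a name from the list of things; names that differ only in an ending like _2 or _b are one class to them, and where a whole thing is asked for, a point or a joint stands for the part that bears it (a point fixed in the world has none). Each returns a list of dicts, best first, with "confidence" (0 to 1); they miss things now and then, are a little off and sometimes report something else, mostly with a low value. They report only what shows in the picture. A call takes as long as a camera call. They do not tell look-alikes from the thing itself.
- spot_in(camera, target): "bbox" ([left, top, right, bottom] in pixels, round what is visible of it).
- mark_of(camera, target): "uv" ([column, row] in pixels: a listed point, or the origin of a listed thing).
The state is a dict: "t": time; "joints": joint angles; "qvel": joint speeds; "tau": joint torques, N m; "eef_pos": TCP position; "tcp_rot": TCP orientation; "ft_force": force on the tool from outside, world axes, zero at the start; "moment": the same for the moment, N m; "opening": opening from 0.0 (shut) to 1.0 (fully open); "grip_force": force on a finger pad.
Only numpy, scipy, OpenCV 4.12 (cv2) and the standard library are available. Lean on these libraries where they do the work, as an engineer would, in place of code of your own. Each camera call takes 0.05 s, during which the arm holds its last target. There are 200 camera calls.

## Working session

There is one attempt and no reset: what is moved stays moved. The work goes in short steps, Python scripts to look and compute and a tool call to move; the robot and the scene stay as the last step left them, time stands still between calls to the robot, and variables do not carry over. Pictures are saved under pics/ and viewed, at most 10 in all, crops included, and the job is handed in when it is done.

Besides the shell and the picture viewer there is one more tool, called in YAML: its name, and indented under it one key for each argument. step_arm: Moves the arm, as the interface text tells. Its arguments: {"type":"object","properties":{"increments":{"type":"array"},"fingers":{"type":"number"}},"required":["increments"]}

```bash
mkdir -p pics; cat > h.py <<'E'
import numpy as np, cv2
from cell import state, imaging, env, spot_in, mark_of
def cam(n):
    return imaging.read_camera(n)
def px2w(c,uv,z=None,depth=None):
    K=c["intrinsics"];T=np.linalg.inv(c["camera_from_world"])
    d=np.linalg.inv(K)@np.array([uv[0],uv[1],1.0]); d=np.array([d[0],-d[1],-d[2]])
    o=T[:3,3]; r=T[:3,:3]@d
    if z is not None: return o+r*(z-o[2])/r[2]
    return o+r*depth
def w2px(c,p):
    q=c["camera_from_world"]@np.append(p,1); q=np.array([q[0],-q[1],-q[2]]); u=c["intrinsics"]@q; return u[:2]/u[2]
def cloud(c):
    K=c["intrinsics"];T=np.linalg.inv(c["camera_from_world"])
    v,u=np.indices(c["z_map"].shape); z=c["z_map"]
    P=np.stack([(u-K[0,2])/K[0,0]*z,-(v-K[1,2])/K[1,1]*z,-z],-1)
    return P@T[:3,:3].T+T[:3,3]
E
python3 - <<'E'
from h import *
s=state(); print({k:np.round(v,3).tolist() for k,v in s.items()})
for n in ("scene","top"):
    c=cam(n); cv2.imwrite(f"pics/{n}0.png",c["color"][...,::-1]); print(n,c["intrinsics"].round(1).tolist(),np.linalg.inv(c["camera_from_world"]).round(3).tolist())
    P=cloud(c)
    for t in ("punch_center","punch_nose","screw_hole","block","chest","screwdriver","bradawl"):
        for m in mark_of(n,t)[:3]:
            u,v=np.round(m["uv"]).astype(int); 
            print(t,np.round(m["uv"],1),round(m["confidence"],2),P[v,u].round(1) if 0<=v<400 and 0<=u<640 else None)
    for m in spot_in(n,"punch_center")[:4]: print("box",np.round(m["bbox"]),round(m["confidence"],2))
E
```

```text
{'t': 0.0, 'joints': [-1.279, 0.492, 1.559, -0.0, 1.092, -0.106], 'qvel': [-0.002, -0.0, -0.0, -0.001, 0.002, -0.001], 'tau': [-0.0, -61.265, -25.819, 0.069, 0.048, -0.0], 'eef_pos': [242.061, -575.946, 214.055], 'tcp_rot': [-3.14, -0.0, 0.398], 'ft_force': [0.834, 0.237, 0.368], 'moment': [-0.016, 0.017, -0.011], 'grip_force': 0.0, 'opening': 1.0}
scene [[483.7, 0.0, 319.2], [0.0, 483.7, 201.7], [0.0, 0.0, 1.0]] [[0.403, -0.616, 0.677, 1491.957], [0.915, 0.279, -0.29, -420.335], [-0.01, 0.736, 0.677, 1004.133], [0.0, 0.0, 0.0, 1.0]]
punch_center [439.6 173.9] 0.66 [603.1 356.5  78. ]
punch_center [415.  181.1] 0.63 [612.7 261.   91.2]
punch_center [471.2 205.5] 0.63 [721.3 392.2  33.3]
punch_nose [433.2 187. ] 0.64 [586.  354.2  13.7]
punch_nose [412.1 199.5] 0.53 [631.3 246.9  36.9]
screw_hole [297.3 196.2] 0.8 [ 596.5 -100.3  153.2]
block [403.6 188.2] 0.83 [582.7 247.7  45.2]
chest [284.1 242. ] 0.9 [ 678.6 -171.9   88.1]
screwdriver [297.2 195.1] 0.55 [592.8 -98.8 153.2]
screwdriver [397.1 177.6] 0.41 [535.8 250.8  47.8]
screwdriver [154.1 281.8] 0.39 [ 645.5 -502.6   58.5]
brad
[... 207 characters left out ...]
496.4, 0.0, 314.1], [0.0, 496.4, 194.8], [0.0, 0.0, 1.0]] [[0.02, 0.987, -0.16, 338.039], [-1.0, 0.021, 0.005, -32.269], [0.009, 0.16, 0.987, 1830.529], [0.0, 0.0, 0.0, 1.0]]
punch_center [224.9 201.6] 0.63 [592.7 280.   51.1]
punch_center [204.5 201.2] 0.62 [588.5 346.5  94.6]
punch_nose [204.2 202.7] 0.53 [581.7 346.7  92. ]
screw_hole [334.8 198.4] 0.81 [ 599.6 -112.7  155.2]
block [229.3 215.6] 0.88 [541.3 262.   57.8]
chest [342.9 203. ] 0.69 [ 583.1 -140.3  154. ]
screwdriver [272.1 218.2] 0.58 [541.5 110.6  21. ]
screwdriver [229.9 232.4] 0.48 [485.  257.6  46.1]
bradawl [230.1 217.9] 0.51 [536.3 261.2  39.2]
bradawl [193.8 235.7] 0.5 [466.5 381.3  65.3]
box [168. 156. 200. 185.] 0.59
```

```bash
python3 - <<'E'
import cv2,numpy as np
a=cv2.imread("pics/scene0.png");b=cv2.imread("pics/top0.png")
a=cv2.resize(a[140:260,380-130:500],None,fx=3.2,fy=3.2,interpolation=3)[:, :800]
b=cv2.resize(b[130:260,160:360],None,fx=4,fy=4,interpolation=3)
cv2.imwrite("pics/a1.png",a);cv2.imwrite("pics/b1.png",b);print(a.shape,b.shape)
E
```

```text
(384, 800, 3) (520, 800, 3)
```

View pics/scene0.png

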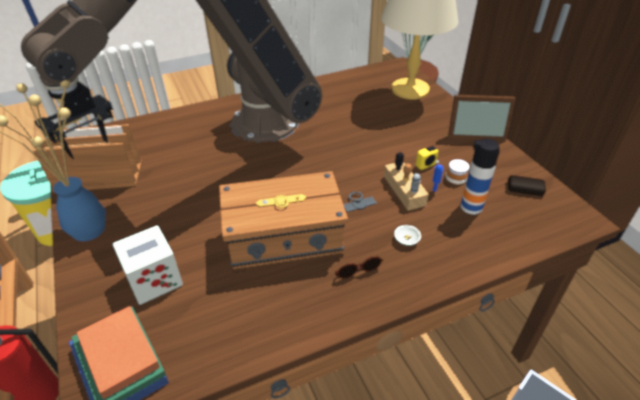

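View pics/b1.png

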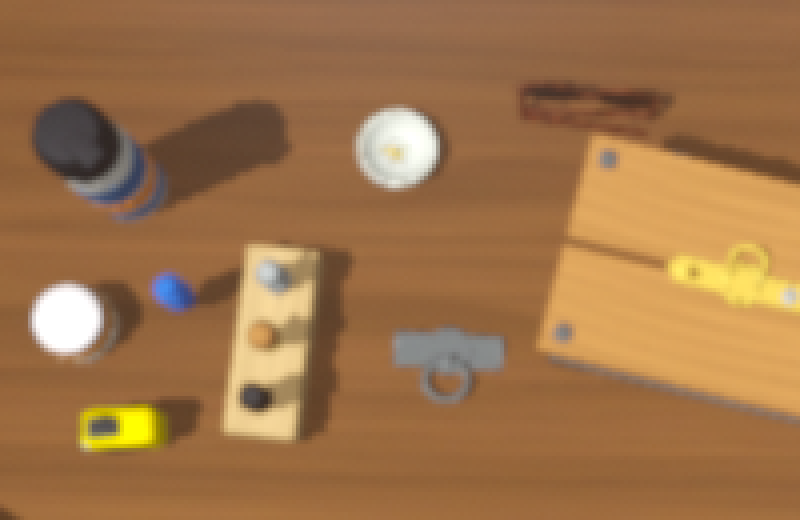

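The steel punch is at scene (415,181) / top (228,198), at the end of the block. The blue look-alike stands off the block at scene (438,177) / top (203,203). The bradawl and screwdriver share the block at top (225,213) and (224,229). I choose the steel one. The open hole is at top (333,198), and the plate's other end has the screw at (357,204).

```bash
cat >> h.py <<'E'
def go(cmd,yaw,tgt,yaw2):
    """slide (m, tool axes) and roll from cmd pose to tgt, tool down"""
    x=np.array([np.cos(yaw),np.sin(yaw),0]);y=np.array([np.sin(yaw),-np.cos(yaw),0]);z=np.array([0,0,-1])
    d=(np.array(tgt)-cmd)/1000; return np.round([d@x,d@y,d@z,-(yaw2-yaw)],4)
E
python3 - <<'E'
from h import *
c=cam("top"); f=lambda u,v,z:px2w(c,(160+u/4,130+v/4),z).round(1)
p=f(273,273,106);b=f(262,334,103);s=f(255,397,106)
print("punch",p,"brad",b,"sd",s, "dir",np.degrees(np.arctan2(*(p-s)[[1,0]])))
q=[f(247,246,46),f(320,250,46),f(299,438,46),f(225,433,46)];print("block corners",q,np.mean(q,0))
e=q[0]+q[1]-q[2]-q[3];print("block dir",np.degrees(np.arctan2(e[1],e[0])))
h=f(693,271,155);w=f(790,296,158);print("hole",h,"screw",w,np.degrees(np.arctan2(*(h-w)[[1,0]])))
print("can",f(75,140,232),"blue",f(172,290,100))
c=cam("scene");print("scene hole",px2w(c,(264,203),155),px2w(c,(302,197),155))
print(go(np.array([242.1,-576.2,214.7]),.398,[p[0],p[1],300],.398))
E
```

```text
punch [598.4 259.6 106. ] brad [544.7 267.2 103. ] sd [489.1 270.  106. ] dir -5.435384422580069
block corners [array([631.8, 294.6,  46. ]), array([629.5, 228.1,  46. ]), array([458.5, 239.4,  46. ]), array([461.6, 305.8,  46. ])] [545.35  266.975  46.   ]
block dir -3.772834809470047
hole [ 600.4 -106.8  155. ] screw [ 580.2 -189.5  158. ] 76.27390159706734
can [686.3 406.  232. ] blue [582.3 348.5 100. ]
scene hole [ 588.25340172 -188.95668046  155.        ] [607.45821839 -90.43618022 155.        ]
[ 0.6524 -0.6324 -0.0853 -0.    ]
```

step_arm:
  increments:
    - {"slide": [0.05,-0.03,-0.06],"roll": 0}
    - {"slide": [0.08,-0.06,-0.085],"roll": 0.1}
    - {"slide": [0.652,-0.632,-0.085],"roll": 0.48}
    - {"slide": [0.652,-0.632,-0.085],"roll": 0.48}
    - {"slide": [0.652,-0.632,-0.085],"roll": 0.48}
  fingers: 0.6

```text
t: 1.62
eef_pos: [360.8, -321.8, 296.7]
tcp_rot: [3.141, -0.001, -0.085]
ft_force: [0.4, -0.1, 0.3]
opening: 0.609
grip_force: 0.0
```

step_arm:
  increments:
    - {"slide": [0.1885,-0.5995,-0.003],"roll": 0}
    - {"slide": [0.1885,-0.5995,-0.003],"roll": 0}
    - {"slide": [0.1885,-0.5995,-0.003],"roll": 0}
    - {"slide": [0.1885,-0.5995,-0.003],"roll": 0}
    - {"slide": [0.1885,-0.5995,-0.003],"roll": 0}

```text
t: 2.25
eef_pos: [478.7, -32.1, 298.3]
tcp_rot: [3.141, -0.001, -0.082]
ft_force: [0.4, -1.5, 0.3]
opening: 0.599
grip_force: 0.0
```

step_arm:
  increments:
    - {"slide": [0.095,-0.3,0],"roll": 0}
    - {"slide": [0.095,-0.3,0],"roll": 0}
    - {"slide": [0.095,-0.3,0],"roll": 0}
    - {"slide": [0.095,-0.3,0],"roll": 0}
    - {"slide": [0.095,-0.3,0],"roll": 0}

```text
t: 2.88
eef_pos: [597.2, 257.1, 298.0]
tcp_rot: [3.142, -0.0, -0.082]
ft_force: [0.5, -0.0, -0.2]
opening: 0.606
grip_force: 0.0
```

step_arm:
  increments:
    - {"slide": [0,0,0.04],"roll": 0}

```text
t: 3.0
eef_pos: [598.4, 259.0, 258.9]
tcp_rot: [-3.139, -0.005, -0.078]
ft_force: [-0.0, -0.8, -1.4]
opening: 0.6
grip_force: 0.0
```

```bash
python3 - <<'E'
from h import *
s=state();print(s["t"],s["eef_pos"],s["tcp_rot"],s["qvel"])
c=cam("wrist"); cv2.imwrite("pics/w1.png",c["color"][...,::-1]);np.save("pics/w1.npy",c["z_map"])
print(c["intrinsics"].round(1).tolist(),np.linalg.inv(c["camera_from_world"]).round(3).tolist())
P=cloud(c)
for t in ("punch_center","screwdriver","bradawl","block"):
    for m in spot_in("wrist",t)[:2]: print(t,np.round(m["bbox"]),round(m["confidence"],2))
    for m in mark_of("wrist",t)[:2]: print(t,np.round(m["uv"]),round(m["confidence"],2))
for z,n in ((46,"block"),(106,"cap"),(103,"br")):
    print(n,w2px(c,[598.4,259.6,z]).round())
E
```

```text
3.0 [598.41992802 259.04173136 258.93572436] [-3.13932282 -0.00485928 -0.07846344] [-0.04981886  0.22250368  0.5892239  -0.01410839 -0.72577093 -0.03101813]
[[309.7, 0.0, 321.4], [0.0, 309.7, 198.4], [0.0, 0.0, 1.0]] [[-0.078, 0.964, 0.255, 670.616], [-0.997, -0.075, -0.023, 253.046], [-0.003, -0.256, 0.967, 427.836], [0.0, 0.0, 0.0, 1.0]]
punch_center [225. 178. 254. 207.] 0.83
punch_center [302. 162. 326. 191.] 0.82
punch_center [239. 192.] 0.87
punch_center [313. 180.] 0.8
screwdriver [491.  24. 640. 252.] 0.75
screwdriver [304. 248. 327. 273.] 0.59
screwdriver [317. 244.] 0.81
bradawl [301. 209. 328. 237.] 0.88
bradawl [316. 207.] 0.55
block [288. 147. 339. 274.] 0.8
block [358.  24. 419.  87.] 0.4
block [314. 210.] 0.55
block [194. 107.] 0.44
block [322. 176.]
cap [321. 187.]
br [321. 186.]
```

View pics/w1.png

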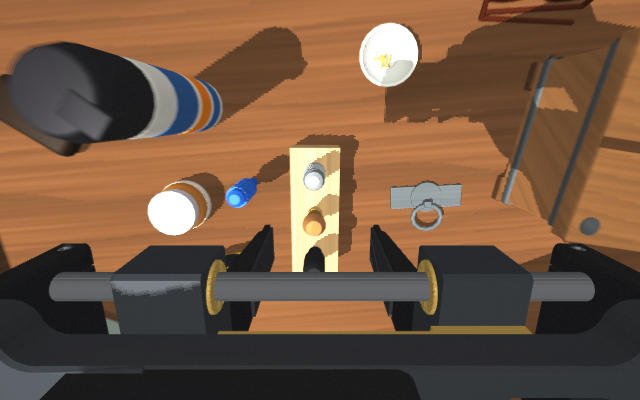

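The wrist picture shows the steel punch at (314,180), the blue look-alike at (240,192) off the block, the bradawl at (314,222) and the screwdriver at (314,260). I'm measuring it now that the arm has settled, with one close crop.

```bash
python3 - <<'E'
from h import *
c=cam("wrist");s=state();print(s["t"],s["eef_pos"],s["tcp_rot"])
P=cloud(c);np.savez("pics/w2.npz",**c)
cv2.imwrite("pics/w2c.png",cv2.resize(c["color"][140:280,250:380][...,::-1],None,fx=4,fy=4,interpolation=3))
r=np.zeros((400,640),bool);r[140:275,285:345]=1
for z0,z1 in ((104,110),(100,104),(95,100),(80,95)):
    m=r&(P[...,2]>z0)&(P[...,2]<z1)&(P[...,0]>570)
    if m.sum(): v,u=np.nonzero(m);print(z0,m.sum(),P[m].mean(0).round(1),P[m].min(0).round(1),P[m].max(0).round(1),u.mean(),v.mean())
m=r&(P[...,2]>42)&(P[...,2]<50);q=P[m]
print(q.mean(0),cv2.minAreaRect(q[:,:2].astype(np.float32)))
for t in ("punch_center","punch_nose"):
  for k in mark_of("wrist",t)[:2]: print(t,k["uv"],px2w(c,k["uv"],74))
E
```

```text
3.5 [597.04490421 254.60606706 259.19800937] [-3.14103490e+00 -1.65372041e-03 -8.28987840e-02]
104 94 [605.  268.2 104.7] [599.1 261.9 104. ] [612.2 274.9 106.3] 308.28723404255317 179.74468085106383
100 157 [605.1 268.  102.3] [595.  258.9 100.3] [614.  277.6 104. ] 308.52866242038215 179.19745222929936
95 50 [608.6 266.2  96.5] [594.1 256.6  95. ] [616.4 280.   99.9] 310.1 174.84
80 143 [609.2 266.9  91.6] [592.4 255.6  80.2] [617.3 280.1  95. ] 309.55944055944053 173.5944055944056
[558.5960919  271.46748858  44.58415044] ((549.8700561523438, 272.80303955078125), (62.06622314453125, 170.0157470703125), 85.23426055908203)
punch_center [234.5, 189.7] [594.20770383 357.63905988  74.        ]
punch_center [309.2, 175.3] [604.04772902 268.52816015  74.        ]
punch_nose [248.7, 180.9] [603.28646242 339.4853137   74.        ]
```

View pics/w2c.png

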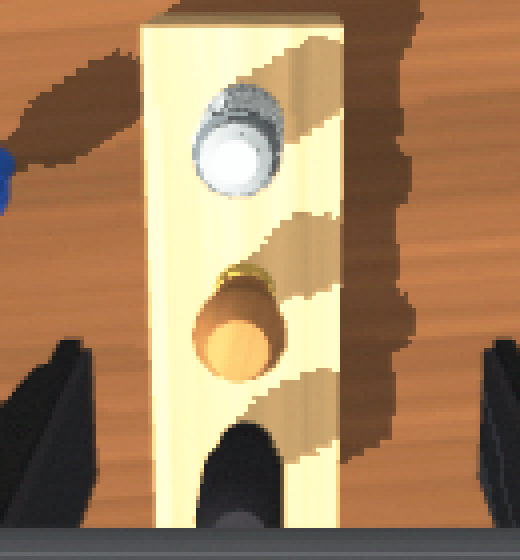

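The crop confirms the steel ringed punch with its domed cap at wrist (308,180), at the end of the block, and the block fit puts its hole at the same spot. Next I'm moving above it and looking again.

step_arm:
  increments:
    - {"slide": [0.0067,-0.0142,0.05],"roll": 0}
    - {"slide": [0.0067,-0.0142,0.1],"roll": 0}
    - {"slide": [0.0067,-0.0142,0.119],"roll": 0}
    - {"slide": [0.0067,-0.0142,0.119],"roll": 0}
    - {"slide": [0.0067,-0.0142,0.119],"roll": 0}

```text
t: 4.22
eef_pos: [605.2, 268.7, 140.2]
tcp_rot: [-3.141, -0.002, -0.082]
ft_force: [0.5, -0.5, 0.1]
opening: 0.599
grip_force: 0.0
```

```bash
python3 - <<'E'
from h import *
c=cam("wrist");s=state();print(s["t"],s["eef_pos"],s["tcp_rot"])
P=cloud(c);e=s["eef_pos"]
im=c["color"][...,::-1].copy();print("tcp px",w2px(c,e), "cap pred",w2px(c,[604.9,268.2,106]))
cv2.circle(im,tuple(int(x) for x in w2px(c,e)),3,(0,0,255),1)
cv2.imwrite("pics/w3c.png",cv2.resize(im[130:330,190:450],None,fx=3,fy=3,interpolation=3))
near=np.hypot(P[...,0]-604,P[...,1]-267)<25
for z0,z1 in ((104,110),(98,104),(80,98)):
    m=near&(P[...,2]>z0)&(P[...,2]<z1)
    if m.sum(): v,u=np.nonzero(m);print(z0,m.sum(),P[m].mean(0).round(1),P[m].min(0).round(1),P[m].max(0).round(1),u.mean(),v.mean())
# fingertips: points with depth near TCP
m=(np.abs(P[...,2]-e[2])<6)&(np.hypot(P[...,0]-e[0],P[...,1]-e[1])<80)
q=P[m];
if len(q):
    L=q[q[:,1]>e[1]];R=q[q[:,1]<e[1]];print("fingers y",L[:,1].min(),L.mean(0),R[:,1].max(),R.mean(0))
E
```

```text
4.275 [605.20584829 268.77165189 140.44593123] [-3.14082270e+00 -2.03150646e-03 -8.22650262e-02]
tcp px [321.57571348 244.11769932] cap pred [322.456707   224.52099909]
104 196 [605.1 268.4 104.7] [598.8 262.2 104. ] [611.5 274.8 106.1] 322.0816326530612 223.62244897959184
98 391 [606.4 267.9 102.1] [595.2 258.5  98. ] [614.6 277.9 104. ] 322.76982097186703 220.6214833759591
80 441 [611.4 267.8  91.7] [592.5 255.7  80.2] [617.5 280.7  97.9] 322.24943310657596 209.54421768707482
fingers y 296.21388911256633 [612.3370002  297.71851338 142.81259552] 241.2469797407739 [607.34580166 239.19287673 142.80371935]
```

View pics/w3c.png

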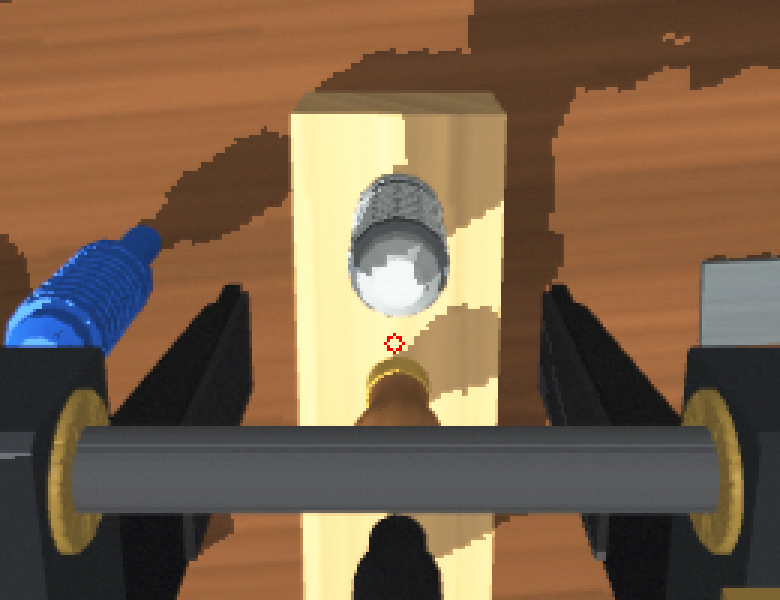

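The picture shows the steel punch centred between the open fingers, at crop (398,265). The cloud puts its axis at (605.1, 268.4), which matches the TCP within 0.4 mm. Descend and grip.

step_arm:
  increments:
    - {"slide": [0,0.0003,0.04],"roll": 0}
    - {"slide": [0,0.0003,0.07],"roll": 0}
    - {"slide": [0,0.0003,0.085],"roll": 0}
    - {"slide": [0,0.0003,0.085],"roll": 0}
    - {"slide": [0,0.0003,0.085],"roll": 0}

```text
t: 4.9
eef_pos: [605.3, 268.6, 55.4]
tcp_rot: [-3.141, -0.002, -0.082]
ft_force: [0.9, -0.1, -0.1]
opening: 0.599
grip_force: 0.0
```

step_arm:
  increments:
    - {"slide": [0,0,0],"roll": 0}
    - {"slide": [0,0,0],"roll": 0}
    - {"slide": [0,0,0],"roll": 0}
    - {"slide": [0,0,0],"roll": 0}
    - {"slide": [0,0,0],"roll": 0}
  fingers: 0.0

```text
t: 5.52
eef_pos: [604.6, 268.3, 54.1]
tcp_rot: [3.141, -0.0, -0.082]
ft_force: [-0.8, -0.3, 3.1]
opening: 0.257
grip_force: 30.0
```

step_arm:
  increments:
    - {"slide": [0,0,-0.02],"roll": 0}
    - {"slide": [0,0,-0.06],"roll": 0}
    - {"slide": [0,0,-0.12],"roll": 0}
    - {"slide": [0,0,-0.18],"roll": 0}
    - {"slide": [0,0,-0.22],"roll": 0}

```text
t: 6.15
eef_pos: [604.6, 268.4, 278.4]
tcp_rot: [-3.14, -0.003, -0.082]
ft_force: [0.5, 0.4, -2.7]
opening: 0.26
grip_force: 30.0
```

```bash
python3 - <<'E'
from h import *
c=cam("top");c=cam("top");e=[]
s=state();print(s["t"],s["eef_pos"],s["tcp_rot"],s["opening"],s["ft_force"])
for n in ("top","scene"):
    c=cam(n);P=cloud(c)
    for k in mark_of(n,"screw_hole")[:2]: print(n,np.round(k["uv"],1),round(k["confidence"],2),px2w(c,k["uv"],155).round(1))
s=state();print(s["t"],s["eef_pos"],s["tcp_rot"])
print(go(s["eef_pos"],s["tcp_rot"][2],[560,-108,275],s["tcp_rot"][2]))
E
```

```text
6.25 [605.58890742 268.75357855 280.29872483] [-3.13822761 -0.00817714 -0.0820643 ] 0.25697566211944256 [ 0.19023851  0.18399615 -2.0584663 ]
top [332.1 195.6] 0.83 [ 607.7 -102.7  155. ]
scene [296.9 196.1] 0.67 [ 598.6 -101.3  155. ]
6.45 [603.95389542 268.12672703 272.70342408] [ 3.14060495e+00  2.13583411e-03 -8.21908211e-02]
[-0.0129  0.3785 -0.0023 -0.    ]
```

step_arm:
  increments:
    - {"slide": [-0.0004,0.038,0],"roll": 0}
    - {"slide": [-0.001,0.095,0],"roll": 0}
    - {"slide": [-0.0016,0.155,0],"roll": 0}
    - {"slide": [-0.0022,0.215,0],"roll": 0}
    - {"slide": [-0.0028,0.27,0],"roll": 0}

```text
t: 7.08
eef_pos: [578.8, -2.4, 272.6]
tcp_rot: [3.142, 0.003, -0.082]
ft_force: [0.9, -0.8, -2.1]
opening: 0.261
grip_force: 30.0
```

step_arm:
  increments:
    - {"slide": [-0.0006,0.05,0],"roll": 0}
    - {"slide": [-0.001,0.085,0],"roll": 0}
    - {"slide": [-0.0012,0.108,0],"roll": 0}
    - {"slide": [-0.0012,0.108,0],"roll": 0}
    - {"slide": [-0.0012,0.108,0],"roll": 0}

```text
t: 7.7
eef_pos: [569.4, -107.5, 273.1]
tcp_rot: [-3.141, 0.002, -0.082]
ft_force: [0.9, 0.3, -1.4]
opening: 0.256
grip_force: 30.0
```

```bash
python3 - <<'E'
from h import *
for i in range(4): c=cam("wrist");s=state();print(s["t"],s["eef_pos"].round(2),s["tcp_rot"].round(4))
np.savez("pics/w4.npz",**c)
print(np.linalg.inv(c["camera_from_world"]).round(3).tolist())
for k in mark_of("wrist","screw_hole")[:2]: print(np.round(k["uv"],1),round(k["confidence"],2),px2w(c,k["uv"],155).round(1))
for k in mark_of("wrist","punch_nose")[:2]: print("nose",np.round(k["uv"],1),round(k["confidence"],2))
print("pred nose",w2px(c,s["eef_pos"]-[0,0,49]),"cap",w2px(c,s["eef_pos"]+[0,0,51]))
cv2.imwrite("pics/w4.png",c["color"][...,::-1])
E
```

```text
7.75 [ 569.46 -107.28  273.36] [-3.1412e+00  1.1000e-03 -8.1600e-02]
7.8 [ 569.54 -107.18  273.56] [-3.1414e+00  7.0000e-04 -8.1200e-02]
7.85 [ 569.59 -107.17  273.7 ] [-3.1415e+00  5.0000e-04 -8.1100e-02]
7.9 [ 569.61 -107.25  273.81] [-3.1416e+00  3.0000e-04 -8.1100e-02]
[[-0.081, 0.962, 0.261, 642.702], [-0.997, -0.078, -0.022, -113.093], [-0.0, -0.261, 0.965, 442.214], [0.0, 0.0, 0.0, 1.0]]
[316.1 157.6] 0.83 [ 604.7 -104.9  155. ]
nose [322.3 214.3] 0.83
nose [  4.2 178.3] 0.42
pred nose [321.69905119 217.27834213] cap [321.78988086 292.12080161]
```

View pics/w4.png

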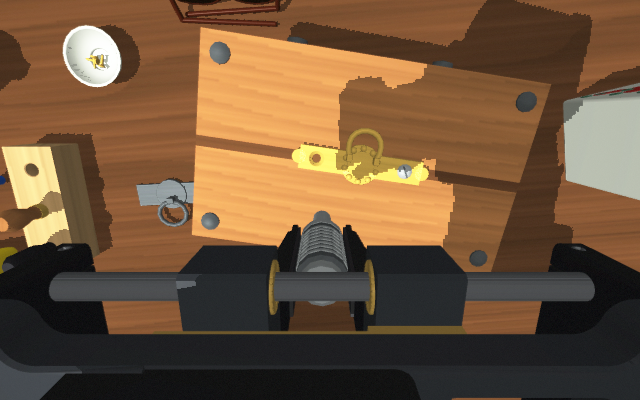

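The wrist picture shows the open hole at (316,158), the screw at (405,172) and the held punch's nose at (322,212), hanging straight. I'm going lower for a finer measurement.

step_arm:
  increments:
    - {"slide": [0.005,-0.0015,0.02],"roll": 0}
    - {"slide": [0.0102,-0.003,0.04],"roll": 0}
    - {"slide": [0.0102,-0.003,0.047],"roll": 0}
    - {"slide": [0.0102,-0.003,0.047],"roll": 0}
    - {"slide": [0.0102,-0.003,0.047],"roll": 0}

```text
t: 8.62
eef_pos: [580.2, -106.0, 227.8]
tcp_rot: [3.141, -0.001, -0.082]
ft_force: [0.4, -0.0, -2.9]
opening: 0.257
grip_force: 30.0
```

```bash
python3 - <<'E'
from h import *
for i in range(3): c=cam("wrist");s=state()
print(s["t"],s["eef_pos"].round(2),s["tcp_rot"].round(4),s["ft_force"].round(2))
np.savez("pics/w5.npz",**c);P=cloud(c)
uv=None
for k in mark_of("wrist","screw_hole")[:2]:
    print(np.round(k["uv"],1),round(k["confidence"],2),px2w(c,k["uv"],155).round(1)); uv=uv or k["uv"]
for k in mark_of("wrist","punch_nose")[:2]: print("nose",np.round(k["uv"],1),round(k["confidence"],2))
print("pred nose",w2px(c,s["eef_pos"]-[0,0,49]).round(1))
u,v=map(int,np.round(uv)); 
print(P[v-12:v+13,u-12:u+13,2].round(0).astype(int)[::2])
im=c["color"][v-40:v+100,u-65:u+75][...,::-1]; print("crop origin",u-65,v-40)
cv2.imwrite("pics/w5c.png",cv2.resize(im,None,fx=4,fy=4,interpolation=cv2.INTER_NEAREST))
E
```

```text
8.775 [ 580.1  -106.    227.62] [ 3.1413e+00 -1.1000e-03 -8.2300e-02] [-0.06  0.23 -2.5 ]
[317.9 178.7] 0.89 [ 604.6 -105.1  155. ]
nose [323.2 214.3] 0.71
pred nose [321.6 217.3]
[[154 153 153 154 153 153 153 153 153 154 154 153 152 154 153 153 155 154
  153 154 153 154 153 153 152]
 [154 153 153 155 153 153 154 153 154 154 153 154 153 153 154 153 154 154
  156 154 154 154 153 153 154]
 [153 153 153 155 153 154 153 153 154 152 153 153 153 153 154 154 155 153
  153 153 156 155 153 153 154]
 [153 153 396 153 154 153 154 152 152 151 153 151 150 151 152 151 151 153
  153 154 153 153 154 154 154]
 [154 154 154 154 154 153 152 153 150 148 149 149 148 149 149 148 151 153
  152 153 153 153 155 153 154]
 [153 154 152 153 153 153 152 148 148 149 150 150 148 147 147 148 148 150
  152 152 154 154 153 153 152]
 [155 154 153 154 151 151 150 149 149 148 150 149 149 149 148 149 149 152
  153 152 154 153 153 153 154]
 [154 154 153 153 152 151 152 152 150 149 148 150 149 149 149 150 149 152
  152 152 152 154 154 153 153]
 [154 153 154 154 154 153 152 151 150 151 150 150 148 151 151 150 151 152
  153 153 154 153 153 154 155]
 [152 154 154 153 153 153 153 152 152 152 152 152 152 152 153 152 151 154
  153 154 154 153 154 152 153]
 [153 153 153 154 154 153 154 154 154 154 153 152 153 153 153 154 153 153
  154 154 153 153 155 153 154]
 [153 153 153 153 154 153 154 153 153 153 153 153 154 154 154 154 153 154
  153 154 154 153 154 154 154]
 [148 153 152 152 153 154 153 153 154 153 155 153 154 153 153 153 153 153
  154 154 154 154 153 153 153]]
crop origin 253 139
```

View pics/w5c.png

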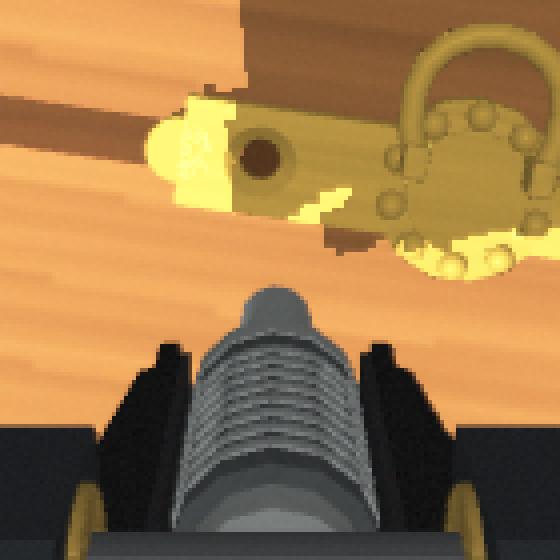

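The crop shows the hole's countersink centred at crop (262,160), i.e. px (318,179), which is world (604.6, -105.2). The nose tip sits at crop (276,290), hanging true. Next, hover over the hole.

step_arm:
  increments:
    - {"slide": [0.01,-0.0011,0],"roll": 0}
    - {"slide": [0.02,-0.0023,0.003],"roll": 0}
    - {"slide": [0.0243,-0.0028,0.007],"roll": 0}
    - {"slide": [0.0243,-0.0028,0.012],"roll": 0}
    - {"slide": [0.0243,-0.0028,0.0155],"roll": 0}

```text
t: 9.5
eef_pos: [604.2, -105.1, 210.9]
tcp_rot: [-3.142, 0.001, -0.082]
ft_force: [-0.6, -0.6, -2.6]
opening: 0.26
grip_force: 30.0
```

```bash
python3 - <<'E'
from h import *
F=[];E=[]
for i in range(8): c=cam("wrist");s=state();F.append(s["ft_force"]);E.append(s["eef_pos"])
print(s["t"],np.mean(E[3:],0).round(2),np.std(E[3:],0).round(2),s["tcp_rot"].round(4),np.mean(F[2:],0).round(2),np.std(F[2:],0).round(2))
print("hole",w2px(c,[604.6,-105.2,155]).round(1))
for k in mark_of("wrist","screw_hole")[:2]: print(np.round(k["uv"],1),round(k["confidence"],2),px2w(c,k["uv"],155).round(1))
cv2.imwrite("pics/w6c.png",cv2.resize(c["color"][170:270,260:390][...,::-1],None,fx=5,fy=5,interpolation=cv2.INTER_NEAREST))
E
```

```text
9.9 [ 604.41 -105.17  211.66] [0.05 0.01 0.07] [ 3.1414e+00 -4.0000e-04 -8.2200e-02] [ 0.   -0.39 -2.09] [0.4  0.35 0.46]
hole [321.6 213.9]
[320.4 213.1] 0.85 [ 605.3 -104.3  155. ]
```

View pics/w6c.png

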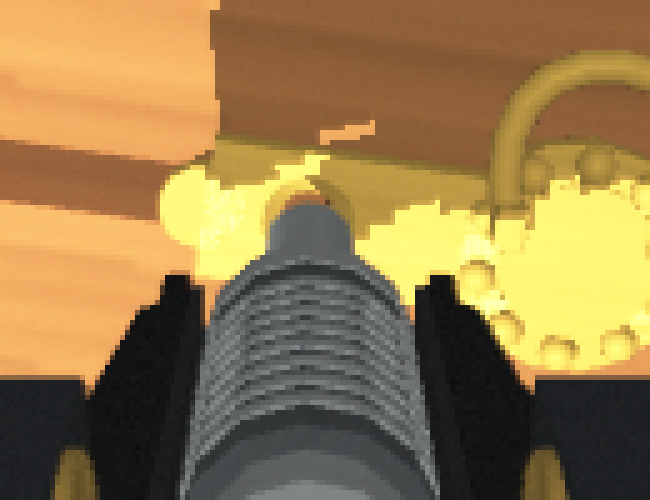

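The nose at crop (310,205) sits centred over the countersink (centre ~308 across), so I'll descend straight.

step_arm:
  increments:
    - {"slide": [0,0,0.004],"roll": 0}
    - {"slide": [0,0,0.008],"roll": 0}
    - {"slide": [0,0,0.01],"roll": 0}
    - {"slide": [0,0,0.01],"roll": 0}

```text
t: 10.45
eef_pos: [604.4, -105.1, 201.2]
tcp_rot: [-3.142, 0.0, -0.082]
ft_force: [0.8, 0.8, -2.5]
opening: 0.262
grip_force: 30.0
```

step_arm:
  increments:
    - {"slide": [0,0,0.001],"roll": 0}
    - {"slide": [0,0,0.002],"roll": 0}
    - {"slide": [0,0,0.002],"roll": 0}

```text
t: 10.82
eef_pos: [604.5, -105.1, 199.6]
tcp_rot: [3.142, -0.0, -0.082]
ft_force: [-1.1, 0.2, -0.6]
opening: 0.26
grip_force: 30.0
```

step_arm:
  increments:
    - {"slide": [0,0,0.0005],"roll": 0}
    - {"slide": [0,0,0.001],"roll": 0}
    - {"slide": [0,0,0.001],"roll": 0}

```text
t: 11.2
eef_pos: [604.5, -105.1, 198.6]
tcp_rot: [3.141, -0.0, -0.082]
ft_force: [-0.4, -0.0, 1.2]
opening: 0.26
grip_force: 30.0
```

```bash
cat > f.py <<'E'
from h import *
F=[];E=[]
for i in range(4): cam("top");s=state();F.append(s["ft_force"]);E.append(s["eef_pos"])
print(round(s["t"],2),np.mean(E,0).round(2),np.mean(F,0).round(2),"push",round(np.mean(F,0)[2]+2.1,2),s["tcp_rot"].round(4),s["moment"].round(3))
E
python3 f.py
```

```text
11.4 [ 604.47 -105.13  198.56] [-0.56  0.47  0.8 ] push 2.9 [ 3.1415e+00 -2.0000e-04 -8.2200e-02] [0.142 0.144 0.077]
```

Seated with the expected spring force. Pushing on.

step_arm:
  increments:
    - {"slide": [0,0,0.0006],"roll": 0}
    - {"slide": [0,0,0.0012],"roll": 0}
    - {"slide": [0,0,0.0018],"roll": 0}
    - {"slide": [0,0,0.0024],"roll": 0}
    - {"slide": [0,0,0.0024],"roll": 0}

```text
t: 12.02
eef_pos: [604.4, -105.1, 196.1]
tcp_rot: [3.142, -0.0, -0.082]
ft_force: [-1.6, 0.4, 1.7]
opening: 0.258
grip_force: 30.0
```

```bash
python3 f.py
```

```text
12.22 [ 604.44 -105.13  196.11] [-0.6   0.52  2.16] push 4.26 [ 3.1415e+00 -1.0000e-04 -8.2200e-02] [0.14  0.153 0.05 ]
```

step_arm:
  increments:
    - {"slide": [0,0,0.0004],"roll": 0}
    - {"slide": [0,0,0.0008],"roll": 0}
    - {"slide": [0,0,0.001],"roll": 0}
    - {"slide": [0,0,0.001],"roll": 0}

```text
t: 12.72
eef_pos: [604.5, -105.1, 195.1]
tcp_rot: [3.141, -0.0, -0.082]
ft_force: [0.1, 0.5, 3.7]
opening: 0.261
grip_force: 30.0
```

```bash
python3 f.py
```

```text
12.93 [ 604.46 -105.13  195.12] [-0.79  0.34  3.45] push 5.55 [ 3.1415e+00 -1.0000e-04 -8.2200e-02] [0.118 0.193 0.003]
```

step_arm:
  increments:
    - {"slide": [0,0,0.0004],"roll": 0}
    - {"slide": [0,0,0.0008],"roll": 0}
    - {"slide": [0,0,0.001],"roll": 0}
    - {"slide": [0,0,0.001],"roll": 0}

```text
t: 13.42
eef_pos: [604.5, -105.1, 194.5]
tcp_rot: [3.141, -0.001, -0.082]
ft_force: [-1.6, 0.3, 6.5]
opening: 0.257
grip_force: 30.0
```

```bash
python3 f.py
```

```text
13.62 [ 604.52 -105.15  194.53] [-1.79  0.6   7.19] push 9.29 [ 3.1414e+00 -7.0000e-04 -8.2200e-02] [0.185 0.334 0.002]
```

step_arm:
  increments:
    - {"slide": [0,0,0.0004],"roll": 0}
    - {"slide": [0,0,0.0008],"roll": 0}
    - {"slide": [0,0,0.001],"roll": 0}
    - {"slide": [0,0,0.001],"roll": 0}

```text
t: 14.12
eef_pos: [604.6, -105.2, 194.0]
tcp_rot: [3.141, -0.001, -0.082]
ft_force: [-3.4, 0.3, 11.0]
opening: 0.255
grip_force: 30.0
```

```bash
python3 f.py
```

```text
14.32 [ 604.59 -105.16  194.01] [-2.63  1.26 11.21] push 13.31 [ 3.1413e+00 -1.2000e-03 -8.2200e-02] [ 0.247  0.622 -0.021]
```

step_arm:
  increments:
    - {"slide": [-0.0001,0,0.0004],"roll": 0}
    - {"slide": [-0.0002,0,0.0008],"roll": 0}
    - {"slide": [-0.0003,0,0.0012],"roll": 0}
    - {"slide": [-0.0003,0,0.0012],"roll": 0}

```text
t: 14.82
eef_pos: [604.6, -105.1, 193.2]
tcp_rot: [3.141, -0.002, -0.082]
ft_force: [-2.3, 1.1, 13.1]
opening: 0.262
grip_force: 30.0
```

```bash
python3 f.py
```

```text
15.03 [ 604.53 -105.16  193.16] [-2.63  1.15 12.8 ] push 14.9 [ 3.1412e+00 -1.9000e-03 -8.2200e-02] [ 0.311  0.542 -0.053]
```

step_arm:
  increments:
    - {"slide": [0,0,0.0004],"roll": 0}
    - {"slide": [0,0,0.0008],"roll": 0}
    - {"slide": [0,0,0.0012],"roll": 0}
    - {"slide": [0,0,0.0012],"roll": 0}

```text
t: 15.52
eef_pos: [604.6, -105.2, 192.3]
tcp_rot: [3.141, -0.002, -0.082]
ft_force: [-2.4, 1.0, 15.6]
opening: 0.258
grip_force: 30.0
```

```bash
python3 f.py
```

```text
15.72 [ 604.57 -105.16  192.25] [-3.45  1.09 15.22] push 17.32 [ 3.1411e+00 -2.3000e-03 -8.2200e-02] [ 0.308  0.682 -0.   ]
```

step_arm:
  increments:
    - {"slide": [0,0,0.0003],"roll": 0}
    - {"slide": [0,0,0.0006],"roll": 0}
    - {"slide": [0,0,0.0006],"roll": 0}
    - {"slide": [0,0,0.0006],"roll": 0}
    - {"slide": [0,0,0.0006],"roll": 0}

```text
t: 16.35
eef_pos: [604.6, -105.2, 191.8]
tcp_rot: [3.141, -0.002, -0.082]
ft_force: [-3.1, 2.1, 17.5]
opening: 0.257
grip_force: 30.0
```

```bash
sed -i 's/range(4)/range(8)/' f.py; python3 f.py
```

```text
16.75 [ 604.6  -105.16  191.81] [-3.25  1.25 16.71] push 18.81 [ 3.1411e+00 -2.4000e-03 -8.2200e-02] [0.306 0.73  0.013]
```

18.8 N held for about a second, which is a dot of about 2 mm. Lifting straight out.

step_arm:
  increments:
    - {"slide": [0,0,-0.002],"roll": 0}
    - {"slide": [0,0,-0.005],"roll": 0}
    - {"slide": [0,0,-0.009],"roll": 0}
    - {"slide": [0,0,-0.014],"roll": 0}
    - {"slide": [0,0,-0.0204],"roll": 0}

```text
t: 17.38
eef_pos: [603.9, -105.1, 210.3]
tcp_rot: [-3.142, 0.001, -0.082]
ft_force: [-0.3, 0.1, -2.2]
opening: 0.256
grip_force: 30.0
```

step_arm:
  increments:
    - {"slide": [0.0003,0,-0.01],"roll": 0}
    - {"slide": [0.0003,0,-0.03],"roll": 0}
    - {"slide": [0.0003,0,-0.05],"roll": 0}
    - {"slide": [0.0003,0,-0.0625],"roll": 0}
    - {"slide": [0.0003,0,-0.0625],"roll": 0}

```text
t: 18.0
eef_pos: [604.6, -105.2, 273.8]
tcp_rot: [3.141, -0.002, -0.082]
ft_force: [-0.6, -0.4, -3.4]
opening: 0.257
grip_force: 30.0
```

```bash
sed -i 's/range(8)/range(5)/' f.py; python3 f.py; python3 - <<'E'
from h import *
c=cam("wrist");s=state();P=cloud(c);e=s["eef_pos"]
near=np.hypot(P[...,0]-e[0],P[...,1]-e[1])<16
z=P[...,2]; m=near&(z>e[2]+44)&(z<e[2]+60)
print("cap top rel tcp",np.percentile(z[m]-e[2],[50,90,98]).round(1),P[m].mean(0)-e)
# before the push, same measure
d=np.load("pics/w4.npz");P=cloud(d);e=np.array([569.61,-107.25,273.81]);z=P[...,2]
m=(np.hypot(P[...,0]-e[0],P[...,1]-e[1])<16)&(z>e[2]+44)&(z<e[2]+60);print("before",np.percentile(z[m]-e[2],[50,90,98]).round(1),P[m].mean(0)-e)
for k in mark_of("wrist","punch_nose")[:1]: print("nose",np.round(k["uv"],1))
E
```

```text
18.25 [ 604.2  -105.05  272.36] [ 0.11  0.57 -1.83] push 0.27 [-3.1414e+00  1.3000e-03 -8.2200e-02] [0.055 0.001 0.017]
cap top rel tcp [48.2 54.3 58.7] [ 0.248642    0.15434202 49.65761163]
before [48.2 54.7 58.8] [ 0.25100958 -0.05655652 49.72613803]
nose [322.4 214.9]
```

step_arm:
  increments:
    - {"slide": [-0.003,-0.035,0],"roll": 0}
    - {"slide": [-0.0075,-0.09,0],"roll": 0}
    - {"slide": [-0.0123,-0.15,0],"roll": 0}
    - {"slide": [-0.0172,-0.21,0],"roll": 0}
    - {"slide": [-0.0221,-0.27,0],"roll": 0}

```text
t: 18.98
eef_pos: [604.3, 167.7, 272.8]
tcp_rot: [3.141, 0.0, -0.082]
ft_force: [0.8, -0.1, -2.3]
opening: 0.259
grip_force: 30.0
```

step_arm:
  increments:
    - {"slide": [-0.004,-0.05,0],"roll": 0}
    - {"slide": [-0.0067,-0.082,0],"roll": 0}
    - {"slide": [-0.0084,-0.1022,0],"roll": 0}
    - {"slide": [-0.0084,-0.1022,0.02],"roll": 0}
    - {"slide": [-0.0084,-0.1022,0.06],"roll": 0}

```text
t: 19.6
eef_pos: [605.3, 268.3, 213.5]
tcp_rot: [-3.141, -0.003, -0.082]
ft_force: [-0.3, -1.1, -2.7]
opening: 0.261
grip_force: 30.0
```

step_arm:
  increments:
    - {"slide": [0,0,0.03],"roll": 0}
    - {"slide": [0,0,0.06],"roll": 0}
    - {"slide": [0,0,0.08],"roll": 0}
    - {"slide": [0,0,0.09],"roll": 0}
    - {"slide": [0,0,0.09],"roll": 0}

```text
t: 20.23
eef_pos: [604.6, 268.0, 122.6]
tcp_rot: [3.141, 0.001, -0.083]
ft_force: [-0.1, -0.5, -1.5]
opening: 0.257
grip_force: 30.0
```

```bash
python3 f.py; python3 - <<'E'
from h import *
c=cam("wrist");s=state();P=cloud(c)
np.savez("pics/w7.npz",**c)
a=np.load("pics/w4.npz")
g=lambda d:cv2.cvtColor(d["color"],cv2.COLOR_RGB2GRAY)[225:275,305:340].astype(np.float32)
print("grip shift px",cv2.phaseCorrelate(g(a),g(c)))
print("depth diff",np.median((c["z_map"]-a["z_map"])[225:260,312:332]))
q=P[(P[...,2]>42)&(P[...,2]<50)&(np.abs(P[...,0]-560)<100)&(np.abs(P[...,1]-270)<50)]
print(cv2.minAreaRect(q[:,:2].astype(np.float32)))
im=c["color"][...,::-1].copy();h=w2px(c,[605,268.3,46]);cv2.circle(im,tuple(int(x) for x in h),3,(0,0,255),1);print(h,w2px(c,s["eef_pos"]-[0,0,49]))
cv2.imwrite("pics/w7c.png",cv2.resize(im[130:290,240:400],None,fx=3.7,fy=3.7,interpolation=cv2.INTER_NEAREST))
E
```

```text
20.48 [604.98 268.31 123.74] [-0.31 -0.24 -1.97] push 0.13 [-3.1412e+00 -1.2000e-03 -8.2300e-02] [-0.012  0.042  0.007]
grip shift px ((-0.05791259393403436, 0.0013841560987621904), 0.9894026480780708)
depth diff 0.0051498413
((558.9030151367188, 272.04107666015625), (62.03164291381836, 152.26193237304688), 85.14851379394531)
[321.74560649 206.18846348] [321.64921768 217.4256877 ]
```

View pics/w7c.png

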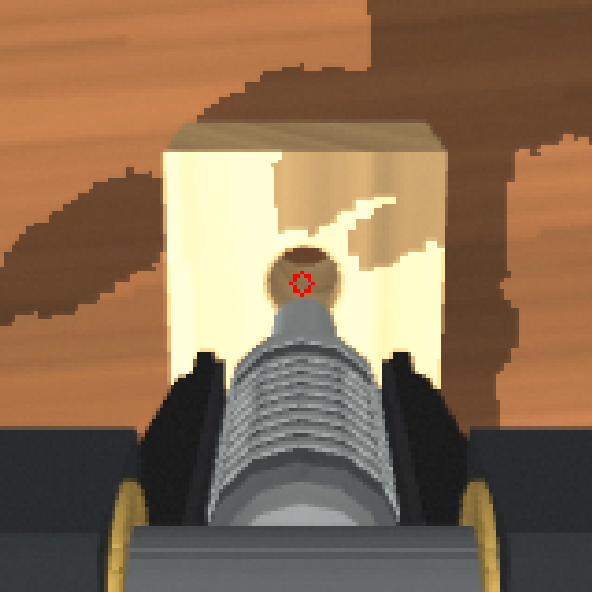

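The picture shows the block's empty hole at crop (305,282), right under the nose line, and the punch hasn't slipped in the grip (0.06 px). Lowering it in.

step_arm:
  increments:
    - {"slide": [0,0,0.015],"roll": 0}
    - {"slide": [0,0,0.027],"roll": 0}
    - {"slide": [0,0,0.035],"roll": 0}
    - {"slide": [0,0,0.04],"roll": 0}
    - {"slide": [0,0,0.04],"roll": 0}

```text
t: 21.15
eef_pos: [604.5, 268.3, 82.5]
tcp_rot: [3.141, 0.001, -0.082]
ft_force: [-0.7, 0.2, -2.6]
opening: 0.259
grip_force: 30.0
```

step_arm:
  increments:
    - {"slide": [0,0,0.01],"roll": 0}
    - {"slide": [0,0,0.02],"roll": 0}
    - {"slide": [0,0,0.027],"roll": 0}
    - {"slide": [0,0,0.0295],"roll": 0}
    - {"slide": [0,0,0.0295],"roll": 0}

```text
t: 21.78
eef_pos: [604.4, 268.2, 54.0]
tcp_rot: [3.141, 0.0, -0.082]
ft_force: [-4.4, -2.0, 6.0]
opening: 0.262
grip_force: 30.0
```

```bash
python3 f.py
```

```text
22.02 [604.35 268.21  54.04] [-3.86 -1.8   6.14] push 8.24 [ 3.1413e+00  3.0000e-04 -8.2100e-02] [-0.289  0.796 -0.025]
```

Collar is resting on the block. Ease off the push, then open and retreat straight up.

step_arm:
  increments:
    - {"slide": [0,0,-0.0008],"roll": 0}
    - {"slide": [0,0,-0.0008],"roll": 0}
    - {"slide": [0,0,-0.0008],"roll": 0}

```text
t: 22.4
eef_pos: [604.7, 268.3, 54.1]
tcp_rot: [3.142, -0.0, -0.082]
ft_force: [0.6, -0.3, -0.9]
opening: 0.259
grip_force: 30.0
```

step_arm:
  increments:
    - {"slide": [0,0,0],"roll": 0}
    - {"slide": [0,0,0],"roll": 0}
    - {"slide": [0,0,0],"roll": 0}
    - {"slide": [0,0,0],"roll": 0}
    - {"slide": [0,0,0],"roll": 0}
  fingers: 0.6

```text
t: 23.02
eef_pos: [604.6, 268.3, 54.3]
tcp_rot: [3.142, -0.0, -0.082]
ft_force: [0.2, 0.1, 0.3]
opening: 0.599
grip_force: 0.0
```

step_arm:
  increments:
    - {"slide": [0,0,-0.03],"roll": 0}
    - {"slide": [0,0,-0.08],"roll": 0}
    - {"slide": [0,0,-0.14],"roll": 0}
    - {"slide": [0,0,-0.19],"roll": 0}
    - {"slide": [0,0,-0.2],"roll": 0}

```text
t: 23.65
eef_pos: [605.4, 268.6, 258.2]
tcp_rot: [-3.139, -0.005, -0.082]
ft_force: [-1.2, 0.0, -1.0]
opening: 0.598
grip_force: 0.0
```

```bash
python3 f.py; python3 - <<'E'
from h import *
c=cam("wrist");s=state();P=cloud(c);print(s["eef_pos"],s["opening"],s["ft_force"])
near=np.hypot(P[...,0]-604,P[...,1]-267)<25
for z0,z1 in ((104,110),(98,104),(80,98)):
    m=near&(P[...,2]>z0)&(P[...,2]<z1)
    if m.sum(): print(z0,m.sum(),P[m].mean(0).round(1),P[m].min(0).round(1),P[m].max(0).round(1))
cv2.imwrite("pics/w8.png",c["color"][...,::-1])
E
```

```text
23.9 [604.46 268.3  254.22] [-0.04 -0.14 -0.09] push 2.01 [ 3.1404e+00  2.6000e-03 -8.2200e-02] [ 0.058 -0.044 -0.075]
[604.16562267 268.16215178 252.41520464] 0.5980250623438963 [-0.19480842 -0.93353854  0.21763224]
104 97 [604.8 268.6 104.8] [598.3 261.  104. ] [611.4 274.8 106. ]
98 176 [605.9 268.1 102. ] [595.2 258.9  98.2] [614.6 278.1 103.9]
80 187 [609.4 268.2  92.5] [592.2 256.2  80.3] [617.6 280.8  97.6]
```

View pics/w8.png

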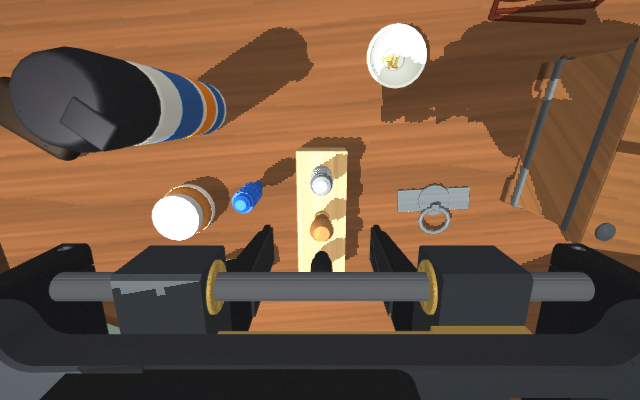

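The picture shows the punch upright again in its place at (320,182), with the bradawl, the screwdriver and the other things in view where they were. Handing in.

```bash
python3 -c "
from h import *
[cam('top') for _ in range(4)]
print(env.job_done())"
```

```text
the job is handed in; nothing more can be done
None
```

I punched the open hole with a steady straight push of about 18.5 N held for about a second (by the force figures, a dot about 2 mm deep; I didn't measure it), lifted the punch straight out, stood it back in its own place in the block and handed the job in at about 24 s.

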